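# Shut the young plants in the propagator and check that its catch held

## Robot

A 6-joint arm with a two-finger parallel gripper is mounted at the origin on the work surface. World frame = base frame: x ahead of the robot, y to its left, z up, the work surface at z = 0. Lengths are in m, angles in degrees, forces in N, time in s.
With the tool pointing down it reaches from about 0.35 to 0.875 m from the base axis. Payload 4.2 kg.
Tool frame: the origin (TCP) lies midway between the tips of the shut fingers; the grasp point (between the pads) lies 19 mm behind it; z points along the fingers, y is the line along which they close (so a half turn about z gives the same grasp; the last joint's range is limited). The gripper opens to 87 mm and grips with 3 to 60 N. Pads are 19 mm wide; open, the fingers measure 117 mm over their backs; the gripper's body (75 mm by 190 mm) begins 51 mm behind the grasp point.
Start: joints at [83.801, 22.042, 0.453, 0, -68.411, -14.817], TCP at [0.224, 0.583, 0.223] pointing down, gripper open.
Joint ranges: [-179.83, 179.83], [-69.29, 118.12], [-61.27, 80.66], [-181.25, 117.63], [-171.15, -9.14], [-177.46, 177.46]. Speed limits (degrees/s): [159.86, 159.86, 180, 180, 180, 180].

## Interface

Orientations are given as a 3x3 rotation matrix whose columns are the frame's x, y, z axes.
In Python, from station import r gives the robot as it stands.
- The arm moves only by the shell command python3 steer.py 'ROWS'. ROWS is a JSON list of rows, 1 to 8 of them, each of 7 numbers: the opening from 0.0 (shut) to 1.0 (fully open), then dx, dy, dz in m, then a rotation vector rx, ry, rz in degrees; each row is the pose to reach, as a shift and turn from the pose commanded when the command began, along the tool's axes at that moment; what a row does not reach only later rows make up. A row lasts 1/10 s, in which the tool goes at most 0.05 m and 8.59 degrees, less where a joint would pass 70% of its speed; a pose out of reach is approached as far as the arm can. The fingers move at their own pace and stop on an object; the grip force is fixed at half the most. Time passes only in rows, so rows that do not move let the fingers close. It prints the time, the measured TCP pose, the force, the opening and the grip force at its end.
- r.sense(): the state, without advancing time (a new reading comes with each control period).
- r.capture(name): name is "scene" or "top"; returns a dict with "pixels" (384x512x3 uint8, red, green, blue), "z_map" (384x512 float32, m along the optical axis (not along the pixel's ray), 0 where there is no reading), "K" (3x3 intrinsics, pixels), "world_from_camera" (4x4, takes a point from camera to world coordinates). Camera axes: x right, y up, looking along -z (the intrinsics and any distortion apply to the point x, -y, -z); pixel columns grow to the right and rows downward; lengths in m; the calibration is good to about 2 mm. A picture is of the moment at which its call begins.
- r.finish_job(): hands the job in; it is judged then, once.
The state is a dict: "time_s": time; "joints": joint angles; "joint_velocities": joint speeds; "effort": joint torques, N m; "tcp_pos": TCP position; "ee_rot": TCP orientation; "wrist_force": force on the tool from outside, world axes, zero at the start; "moment": the same for the moment, N m; "gripper_width": opening from 0.0 (shut) to 1.0 (fully open); "gripper_force": force on a finger pad.
Only numpy, scipy, OpenCV 4.12 (cv2) and the standard library are available. Lean on these libraries where they do the work, as an engineer would, in place of code of your own. Each camera call takes 0.05 s, during which the arm holds its last target. There are 200 camera calls.

## Task

Swing the propagator's lid up by its pull bar until it stands open, set every potted succulent from the cork mat upright on its floor, then shut the lid and press its front edge down past the sprung catch until it lies fully home. Then tug the pull bar upwards, hard enough to stretch its spring by about 10 mm but not to tear the catch open, and hold it a moment to check that the catch has held; if the lid gives, press it home and tug again. Leave the lid fully shut and the mouse, pen cup and notebooks where they are.

Things in the scene. Friction and masses are not known exactly. Their poses are not given: they have to be found in the camera images.
- propagator: The propagator: an open black tray box, fixed to the desk, 190 (x) by 330 (y) by 100 mm high, walls and floor 5 mm thick; origin at the centre of its underside, x points from its front (catch side) to its hinge side, z up. It stands turned by up to 0.15 rad. The inner floor is 5 mm above the origin and measures 180 by 320 mm.
- lid (a joint): Angle of the glazed lid with aluminium frame (198 by 334 by 12 mm, 0.35 kg), hinged on the rear (+x) rim: 0 rad = fully home, grows as it opens upward to its stop at 1.65. A damped hinge; past about 1.5 it stays open by itself, below that it sinks shut, slowly.
- catch (a point): The sprung steel catch, middle of the propagator's front, 5 mm below its rim. At the start the lid only rests on it: shut but uncaught, the lid reads about 0.05 to 0.06, front edge some 10 mm proud. Pressing past it takes 7 to 18 N at the front edge; the lid then drops below 0.008 and is held. A pull of 13 to 22 N on the bar frees it again.
- lid_hinge (a point): A point on the lid's hinge axis, midway along it, 95 mm behind the propagator's centre and 100.5 mm above its underside. Its axes turn with the lid: y along the hinge axis; at lid angle 0 x is as the propagator's x. The lid turns about this y axis.
- pull (a joint): How far the sprung pull bar is drawn out of the lid: 0 m at rest, 0.015 at its stop; stiffness 600 N/m, so 10 mm is a tug of 6 N. If the lid is not caught it rises with the bar.
- pull_bar (a point): Middle of the pull bar, a round steel bar 12 mm thick and 110 mm long along the lid's y axis, on two posts at its ends. With the bar at rest it lies 175 mm in front of the hinge axis and 51 mm above the hinge plane (its axis 39 mm above the lid's top), in the lid's frame; it moves away from the lid by the value of joint pull. Its axes are the lid's.
- press_spot (a point): A good spot to press, on top of the lid's front frame beside the bar: 186 mm in front of the hinge axis, 100 mm to the +y side of the middle, 12 mm above the hinge plane. Its axes are the lid's.
- mat: A cork mat 220 by 220 by 4 mm, fixed, on which the pots start; origin at the centre of its underside.
- pot0: A young succulent in a terracotta pot, one of four alike (two to four of them are present): a straight-sided round pot 58 mm across and 48 mm high with a weighted foot, the green rosette within the pot's outline, up to 72 mm high; about 0.2 kg; origin at the centre of its underside, z up.
- pot1: A young succulent in a terracotta pot, one of four alike (two to four of them are present): a straight-sided round pot 58 mm across and 48 mm high with a weighted foot, the green rosette within the pot's outline, up to 72 mm high; about 0.2 kg; origin at the centre of its underside, z up.
- pot2: A young succulent in a terracotta pot, one of four alike (two to four of them are present): a straight-sided round pot 58 mm across and 48 mm high with a weighted foot, the green rosette within the pot's outline, up to 72 mm high; about 0.2 kg; origin at the centre of its underside, z up.
- pot3: A young succulent in a terracotta pot, one of four alike (two to four of them are present): a straight-sided round pot 58 mm across and 48 mm high with a weighted foot, the green rosette within the pot's outline, up to 72 mm high; about 0.2 kg; origin at the centre of its underside, z up.
- mouse: A white computer mouse 105 by 58 by 30 mm, bystander; origin at the centre of its underside.
- pencup: A dark round pen cup 74 mm across and 100 mm high, bystander; origin at the centre of its underside.
- notebooks: A black notebook 100 by 150 mm with a smaller grey one on it, 38 mm high together, bystander; origin at the centre of its underside.

How it is judged (in metres and radians):
On the way, in this order (a step that is already met when the one before it is completed fails the run):
1. the lid is being swung up with the gripper at its pull bar (value of joint lid above 0.4 rad and distance between the grasp point and pull_bar below 0.05 m), for 0.1 s.
2. the lid has been swung open and stands open (value of joint lid above 1.52 rad), for 0.3 s.
3. every pot present stands upright on the propagator's floor, with the lid open (x of pot0 in the frame of propagator between -0.09 and 0.09 m and y of pot0 in the frame of propagator between -0.16 and 0.16 m and z of each of pot0, pot1, pot2, pot3 in the frame of propagator below 0.02 m and angle between each of pot0, pot1, pot2, pot3's own z axis and vertical below 0.2 rad and x of pot1 in the frame of propagator between -0.09 and 0.09 m and y of pot1 in the frame of propagator between -0.16 and 0.16 m and x of pot2 in the frame of propagator between -0.09 and 0.09 m and y of pot2 in the frame of propagator between -0.16 and 0.16 m and x of pot3 in the frame of propagator between -0.09 and 0.09 m and y of pot3 in the frame of propagator between -0.16 and 0.16 m and value of joint lid above 1.2 rad), for 0.2 s.
4. the lid has been pressed home, past its catch (value of joint lid below 0.012 rad), for 0.3 s.
5. the pull bar is tugged out by more than 7 mm while the lid stays caught (value of joint pull above 0.007 m and value of joint lid below 0.03 rad), for 0.3 s.
At the end, for the whole second after the job is handed in: Every pot present stands on the propagator's floor within its walls, tilted less than 0.2 rad; the lid is fully home and caught (angle below 0.012 rad), the pull bar back at rest (below 3 mm) (x of pot0 in the frame of propagator between -0.09 and 0.09 m and y of pot0 in the frame of propagator between -0.16 and 0.16 m and z of each of pot0, pot1, pot2, pot3 in the frame of propagator below 0.02 m and angle between each of pot0, pot1, pot2, pot3's own z axis and vertical below 0.2 rad and x of pot1 in the frame of propagator between -0.09 and 0.09 m and y of pot1 in the frame of propagator between -0.16 and 0.16 m and x of pot2 in the frame of propagator between -0.09 and 0.09 m and y of pot2 in the frame of propagator between -0.16 and 0.16 m and x of pot3 in the frame of propagator between -0.09 and 0.09 m and y of pot3 in the frame of propagator between -0.16 and 0.16 m and value of joint lid below 0.012 rad and value of joint pull below 0.003 m); the robot touches nothing.
It fails at once if the mouse is moved by more than 25 mm (distance of mouse from where it was at the start of the episode above 0.025 m).
It fails at once if the pencup is moved by more than 25 mm (distance of pencup from where it was at the start of the episode above 0.025 m).
It fails at once if the notebooks is moved by more than 25 mm (distance of notebooks from where it was at the start of the episode above 0.025 m).
Of pot0, pot1, pot2, pot3 only 2 to 4 are there at a start; the rules pass over those that are not, and their reading is None.
At some moment in a run one of pot0, pot1, pot2, pot3 may be knocked a few centimetres aside while the robot is not near it.
It also fails if it takes over 210 s, if anything falls off the work surface, if the arm or the gripper's body presses on something with over 40 N, if the wrist force passes 120 N, or if a joint passes its speed limit or range.

## Working session

There is one attempt and no reset: what is moved stays moved. The work goes in short steps, Python scripts to look and compute and a shell command to move; the robot and the scene stay as the last step left them, time stands still between calls to the robot, and variables do not carry over. Pictures are saved under pics/ and viewed, at most 14 in all, crops included, and the job is handed in when it is done.

```bash
ls; mkdir -p pics
cat > h.py <<'E'
import numpy as np, cv2
from station import r
def cap(n):
    c=r.capture(n); return c
def save(c,f): cv2.imwrite('pics/'+f, cv2.cvtColor(c['pixels'],cv2.COLOR_RGB2BGR))
def pts(c):
    z=c['z_map']; K=c['K']; h,w=z.shape
    u,v=np.meshgrid(np.arange(w),np.arange(h))
    P=np.stack([(u-K[0,2])/K[0,0]*z,-(v-K[1,2])/K[1,1]*z,-z,np.ones_like(z)],-1)
    W=P@c['world_from_camera'].T
    return W[...,:3]
E
python3 - <<'E'
from h import *
a=cap('scene');b=cap('top');save(a,'s0.png');save(b,'t0.png')
for c in(a,b): print(c['K'],c['world_from_camera'],(c['z_map']>0).mean(),c.keys())
s=r.sense();print(s)
E
```

```text
pics
station.py
steer.py
[[418.11788906   0.         259.89656977]
 [  0.         418.11788906 187.47637321]
 [  0.           0.           1.        ]] [[-0.31675033 -0.71773705  0.62009898  1.37742564]
 [ 0.94840934 -0.23018526  0.21802403  0.22794693]
 [-0.01374628  0.65716685  0.75361978  1.17274178]
 [ 0.          0.          0.          1.        ]] 0.9959971110026041 dict_keys(['pixels', 'z_map', 'K', 'world_from_camera'])
[[407.00079689   0.         259.14013534]
 [  0.         407.00079689 189.39501541]
 [  0.           0.           1.        ]] [[ 0.02305076  0.99340357 -0.11232995  0.38435885]
 [-0.99961339  0.02464939  0.01286344 -0.05275202]
 [ 0.01554746  0.11199001  0.9935877   1.39408781]
 [ 0.          0.          0.          1.        ]] 0.9961954752604166 dict_keys(['pixels', 'z_map', 'K', 'world_from_camera'])
{'time_s': 0.1, 'joints': array([ 8.38009841e+01,  2.20868054e+01,  3.89444789e-01, -2.45720296e-02,
       -6.84108043e+01, -1.48160591e+01]), 'joint_velocities': array([-0.00774904, -0.14907271,  0.02619949,  0.00322041, -0.05031269,
        0.030461  ]), 'effort': array([-2.74586018e-04, -3.91689277e+01,  1.87937146e+01,  4.23188701e+00,
        1.35057134e-02, -7.03016917e-05]), 'tcp_pos': array([0.22393517, 0.58294754, 0.22157872]), 'ee_rot': array([[ 9.33429398e-01, -3.58760642e-01, -6.00293712e-04],
       [-3.58761131e-01, -9.33427602e-01, -1.83370242e-03],
       [ 9.75295363e-05,  1.92699379e-03, -9.99998139e-01]]), 'wrist_force': array([ 0.25527269, -0.39723746,  0.18197497]), 'moment': array([-0.00812799,  0.04370809,  0.05505023]), 'gripper_force': 0.0, 'gripper_width': 1.0005679389546083}
```

View pics/t0.png

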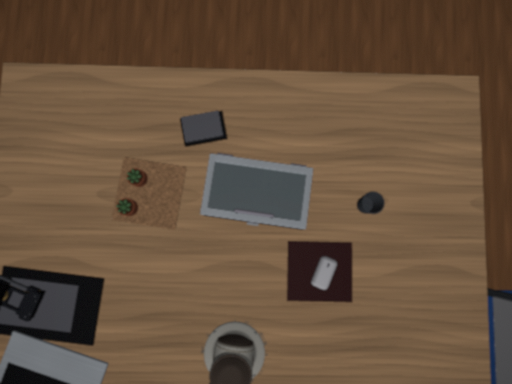

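View pics/s0.png

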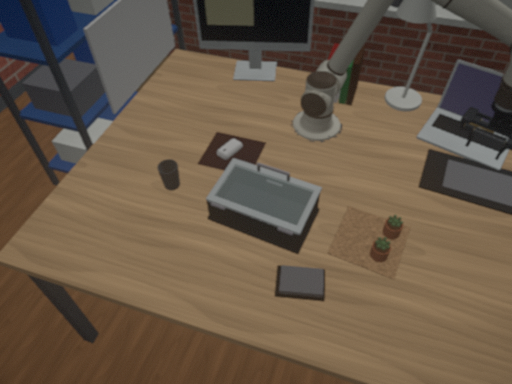

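The top view shows the propagator around (257,190), two pots at (137,177) and (126,207) on the mat, notebooks at (203,128), the pen cup at (371,203) and the mouse at (324,273). The scene view agrees, with the pull bar at (273,172) and pots at (394,226) and (381,248).

```bash
cat >> h.py <<'E'
def blobs(c,mask,amin=15):
    W=pts(c); n,l,s,ct=cv2.connectedComponentsWithStats(mask.astype(np.uint8))
    return [(ct[i].round(1),s[i,4],W[l==i]) for i in range(1,n) if s[i,4]>=amin]
def pots(c,amin=8):
    hsv=cv2.cvtColor(c['pixels'],cv2.COLOR_RGB2HSV); W=pts(c)
    H,S,V=[hsv[...,i].astype(int) for i in range(3)]
    m=(H>35)&(H<90)&(S>60)&(W[...,2]>.03)&(W[...,2]<.2)&(W[...,0]>.2)&(W[...,0]<.9)&(abs(W[...,1])<.7)
    m=cv2.dilate(m.astype(np.uint8),np.ones((3,3)))
    return blobs(c,m,amin)
E
python3 - <<'E'
from h import *
for n in('top','scene'):
    c=cap(n); W=pts(c); print(n)
    for ct,a,p in pots(c):
        print('green',ct,a,np.median(p,0).round(3),p.min(0).round(3),p.max(0).round(3))
    box=(W[...,0]>.35)&(W[...,0]<.8)&(abs(W[...,1])<.6)
    # pot tops: anything raised in the region
    m=box&(W[...,2]>.02)
    for ct,a,p in blobs(c,m,20):
        q=p[p[:,2]>p[:,2].max()-.02]
        print('raised',ct,a,p.min(0).round(3),p.max(0).round(3),'mean',p.mean(0).round(3))
    m=box&(W[...,2]>.095)&(W[...,2]<.13)&(abs(W[...,1])<.3)
    for ct,a,p in blobs(c,m,300):
        rc=cv2.minAreaRect(p[:,:2].astype(np.float32)); print('lid',rc,cv2.boxPoints(rc).round(3).tolist())
        A=np.c_[p[:,:2],np.ones(len(p))]; print('plane',np.linalg.lstsq(A,p[:,2],rcond=None)[0])
    m=box&(W[...,2]>.138)&(abs(W[...,1])<.3)&(W[...,2]<.2)
    for ct,a,p in blobs(c,m,4): print('bar',ct,a,p.mean(0).round(3),p.min(0).round(3),p.max(0).round(3))
E
```

```text
top
green [133.8 175.8] 174 [0.568 0.342 0.069] [0.547 0.317 0.005] [0.594 0.384 0.08 ]
green [123.7 206. ] 178 [0.469 0.367 0.07 ] [ 0.384 -0.053  0.001] [0.494 0.416 1.394]
raised [202.2 127. ] 1088 [ 0.384 -0.053  0.02 ] [0.8   0.208 1.394] mean [0.746 0.128 0.041]
raised [257.2 191.1] 6652 [ 0.384 -0.24   0.094] [0.646 0.114 1.394] mean [ 0.523 -0.063  0.121]
raised [136.4 176.9] 287 [ 0.384 -0.053  0.02 ] [0.598 0.369 1.394] mean [0.566 0.334 0.063]
raised [372.2 202.6] 361 [ 0.384 -0.471  0.02 ] [ 0.535 -0.053  1.394] mean [ 0.499 -0.439  0.077]
raised [126.7 206.7] 295 [ 0.384 -0.053  0.02 ] [0.497 0.394 1.394] mean [0.467 0.357 0.072]
lid ((0.5239790081977844, -0.06321541965007782), (0.33535876870155334, 0.21469451487064362), 83.11019134521484) [[0.3970000147819519, -0.21699999272823334], [0.6100000143051147, -0.24300000071525574], [0.6510000228881836, 0.09000000357627869], [0.43799999356269836, 0.11599999666213989]]
plane [-0.05613718  0.00654084  0.14622231]
bar [253.9 212.8] 155 [ 0.452 -0.054  0.165] [ 0.44  -0.112  0.141] [0.462 0.004 0.172]
scene
green [395.  221.2] 124
[... 332 characters left out ...]
051  0.105]
raised [392.5 225.8] 328 [0.443 0.343 0.02 ] [0.503 0.4   0.08 ] mean [0.482 0.37  0.054]
raised [380.1 248.4] 359 [0.547 0.316 0.02 ] [0.603 0.373 0.08 ] mean [0.583 0.343 0.054]
raised [301.5 280.4] 1243 [0.694 0.051 0.02 ] [0.8   0.211 0.044] mean [0.756 0.136 0.036]
lid ((0.531934380531311, -0.06036275625228882), (0.33472809195518494, 0.21166682243347168), 82.81835174560547) [[0.4059999883174896, -0.21299999952316284], [0.6159999966621399, -0.23999999463558197], [0.6579999923706055, 0.09200000017881393], [0.4480000138282776, 0.11900000274181366]]
plane [-0.06572073  0.00692384  0.15133358]
bar [273.  169.4] 147 [ 0.457 -0.048  0.162] [ 0.444 -0.111  0.139] [0.467 0.009 0.172]
```

```bash
cat >> h.py <<'E'
from scipy.spatial.transform import Rotation as Ro
def down(yaw,tilt=0):  # yaw of tool x, tool pointing down
    a=np.radians(yaw); x=np.array([np.cos(a),np.sin(a),0]); z=np.array([0,0,-1.]); R=np.stack([x,np.cross(z,x),z],1)
    return R@Ro.from_rotvec([np.radians(tilt),0,0]).as_matrix()
def to(p,R):
    s=r.sense(); A=np.array(s['ee_rot']); d=A.T@(np.array(p)-s['tcp_pos']); w=Ro.from_matrix(A.T@R).as_rotvec(degrees=True)
    print('go',d.round(4),w.round(2),'rows',np.linalg.norm(d)/.05,np.linalg.norm(w)/8.59)
def st():
    s=r.sense(); print(s['time_s'],'tcp',np.round(s['tcp_pos'],4),'F',np.round(s['wrist_force'],1),'w',round(s['gripper_width'],3),'gf',s['gripper_force'])
YAW=-7.0
axx=np.array([np.cos(np.radians(YAW)),np.sin(np.radians(YAW)),0]); axy=np.array([-axx[1],axx[0],0])
E
python3 - <<'E'
from h import *
to([.4545,-.051,.26],down(-97))
E
```

```text
go [ 0.4426  0.5093 -0.0374] [ 6.000e-02 -6.000e-02  7.598e+01] rows 13.51550056019889 8.845037523296158
```

```bash
python3 steer.py '[[0.6,0.03,0.035,-0.037,0,0,5],[0.6,0.06,0.07,-0.037,0,0,11],[0.6,0.09,0.105,-0.037,0,0,16],[0.6,0.12,0.14,-0.037,0,0,22],[0.6,0.15,0.175,-0.037,0,0,28],[0.6,0.185,0.21,-0.037,0,0,34],[0.6,0.22,0.25,-0.037,0,0,40]]'
python3 - <<'E'
from h import *
to([.4545,-.051,.26],down(-97))
E
```

```text
time_s: 0.9
tcp_pos: [0.339, 0.2723, 0.2596]
ee_rot: [[0.482, -0.876, 0.0], [-0.876, -0.482, 0.0], [-0.0, -0.0, -1.0]]
wrist_force: [0.7, 0.4, 0.5]
gripper_width: 0.608
gripper_force: 0.0
go [ 0.339   0.0545 -0.0004] [-2.000e-02  2.000e-02  3.579e+01] rows 6.866106317939565 4.165926900158319
```

```bash
python3 steer.py '[[0.6,0.045,0.007,0,0,0,5],[0.6,0.09,0.014,0,0,0,10],[0.6,0.135,0.021,0,0,0,15],[0.6,0.18,0.028,0,0,0,20],[0.6,0.225,0.036,0,0,0,25],[0.6,0.27,0.044,0,0,0,30],[0.6,0.31,0.05,0,0,0,34],[0.6,0.339,0.054,0,0,0,36]]'
python3 - <<'E'
from h import *
c=cap('scene');save(c,'s1.png')
to([.4545,-.051,.145],down(-97))
E
```

```text
time_s: 1.7
tcp_pos: [0.456, -0.0509, 0.2595]
ee_rot: [[-0.126, -0.992, 0.0], [-0.992, 0.126, -0.0], [0.0, -0.0, -1.0]]
wrist_force: [-0.8, 0.8, -0.2]
gripper_width: 0.596
gripper_force: 0.0
go [-0.0017  0.0027  0.1143] [ 0.01 -0.09 -0.38] rows 2.286666971031189 0.04531362931998291
```

View pics/s1.png

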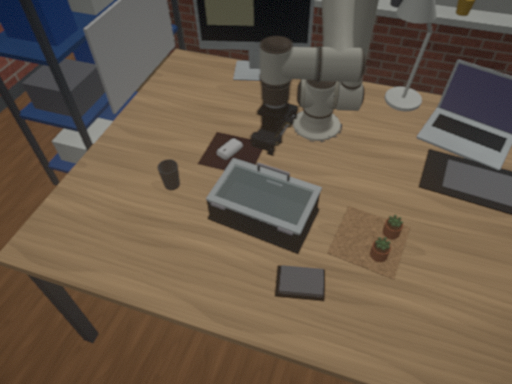

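The open gripper hangs at about (268,135), directly above the bar at (273,172). I'll go down and grip it.

```bash
python3 steer.py '[[0.6,-0.001,0.002,0.04,0,0,0],[0.6,-0.001,0.002,0.08,0,0,0],[0.6,-0.001,0.002,0.1,0,0,0],[0.6,-0.001,0.002,0.114,0,0,0],[0,-0.001,0.002,0.114,0,0,0],[0,-0.001,0.002,0.114,0,0,0],[0,-0.001,0.002,0.114,0,0,0],[0,-0.001,0.002,0.114,0,0,0]]'
python3 - <<'E'
from h import *
st()
E
```

```text
time_s: 2.55
tcp_pos: [0.4545, -0.0472, 0.1466]
ee_rot: [[-0.122, -0.993, 0.002], [-0.993, 0.122, 0.0], [-0.001, -0.002, -1.0]]
wrist_force: [-0.2, -0.1, 0.9]
gripper_width: 0.323
gripper_force: 0.0
2.55 tcp [ 0.4545 -0.0472  0.1466] F [-0.2 -0.1  0.9] w 0.323 gf 0.0
```

```bash
python3 steer.py '[[0,0,0,0,0,0,0],[0,0,0,0,0,0,0],[0,0,0,0,0,0,0],[0,0,0,0,0,0,0],[0,0,0,0,0,0,0]]'
python3 - <<'E'
from h import *
st()
# path of bar about hinge, starting from the grasp
s=r.sense(); p=s['tcp_pos']; g=p+np.array([0,0,.019])
H=g+.172*axx-np.array([0,0,.0606])
print('hinge est',H)
A=np.array(s['ee_rot'])
for th in [.055,.2,.4,.6,.8,1.,1.2,1.4,1.5,1.55,1.6]:
    q=H+axx*(-.175*np.cos(th)+.051*np.sin(th))+np.array([0,0,.175*np.sin(th)+.051*np.cos(th)])
    print(th,(A.T@(q-g)).round(3))
E
```

```text
time_s: 3.05
tcp_pos: [0.4533, -0.0473, 0.1458]
ee_rot: [[-0.122, -0.993, -0.001], [-0.993, 0.122, 0.0], [0.0, 0.001, -1.0]]
wrist_force: [-4.5, 3.0, 5.4]
gripper_width: 0.124
gripper_force: 30.0
3.05 tcp [ 0.4533 -0.0473  0.1458] F [-4.5  3.   5.4] w 0.124 gf 29.992607831954956
hinge est [ 0.62397415 -0.06825093  0.10420965]
0.055 [-0. -0.  0.]
0.2 [-0.    -0.011 -0.024]
0.4 [-0.    -0.031 -0.055]
0.6 [-0.    -0.056 -0.08 ]
0.8 [-0.    -0.087 -0.101]
1.0 [-0.    -0.12  -0.114]
1.2 [-0.    -0.156 -0.121]
1.4 [-0.    -0.192 -0.121]
1.5 [-0.    -0.21  -0.118]
1.55 [-0.    -0.219 -0.116]
1.6 [-0.    -0.228 -0.113]
```

```bash
python3 steer.py '[[0,0,-0.005,-0.012,0,0,0],[0,0,-0.011,-0.024,0,0,0],[0,0,-0.02,-0.04,0,0,0],[0,0,-0.031,-0.055,0,0,0],[0,0,-0.043,-0.068,0,0,0],[0,0,-0.056,-0.08,0,0,0],[0,0,-0.071,-0.091,0,0,0],[0,0,-0.087,-0.101,0,0,0]]'
python3 - <<'E'
from h import *
st(); c=cap('scene');save(c,'s2.png'); to([.4533+.087*.9925,-.0473-.087*.122,.1458+.101],down(-97))
E
```

```text
time_s: 3.85
tcp_pos: [0.5372, -0.0576, 0.2479]
ee_rot: [[-0.122, -0.993, -0.007], [-0.993, 0.122, 0.0], [0.001, 0.007, -1.0]]
wrist_force: [-10.4, 4.8, 8.7]
gripper_width: 0.128
gripper_force: 30.0
3.85 tcp [ 0.5372 -0.0576  0.2479] F [-10.4   4.8   8.7] w 0.128 gf 30.00134378671646
go [-0.      0.0022  0.003 ] [-0.07 -0.07  0.06] rows 0.07507071779653142 0.013170238549095607
```

View pics/s2.png

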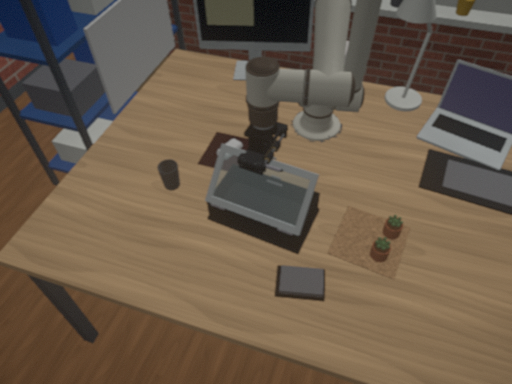

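The gripper holds the bar at about (255,160) and the lid is rising, so I'll continue the arc.

```bash
python3 steer.py '[[0,0,-0.016,-0.007,0,0,0],[0,0,-0.033,-0.013,0,0,0],[0,0,-0.051,-0.017,0,0,0],[0,0,-0.069,-0.02,0,0,0],[0,0,-0.087,-0.02,0,0,0],[0,0,-0.105,-0.02,0,0,0],[0,0,-0.123,-0.017,0,0,0],[0,0,-0.139,-0.013,0,0,0]]'
python3 steer.py '[[0,0,-0.002,0,0,0,0],[0,0,-0.004,0,0,0,0],[0,0,-0.004,0,0,0,0],[0,0,-0.004,0,0,0,0]]'
python3 - <<'E'
from h import *
st(); c=cap('scene');save(c,'s3.png')
E
```

```text
time_s: 4.7
tcp_pos: [0.6788, -0.0746, 0.259]
ee_rot: [[-0.122, -0.993, -0.001], [-0.993, 0.122, 0.001], [-0.0, 0.001, -1.0]]
wrist_force: [-1.3, 2.6, 1.2]
gripper_width: 0.128
gripper_force: 30.0
time_s: 5.1
tcp_pos: [0.6809, -0.0749, 0.2584]
ee_rot: [[-0.122, -0.993, -0.003], [-0.993, 0.122, 0.001], [-0.001, 0.003, -1.0]]
wrist_force: [-1.7, 3.3, -5.3]
gripper_width: 0.129
gripper_force: 30.0
5.1 tcp [ 0.6809 -0.0749  0.2584] F [-1.7  3.3 -5.3] w 0.129 gf 30.009032785892487
```

View pics/s3.png

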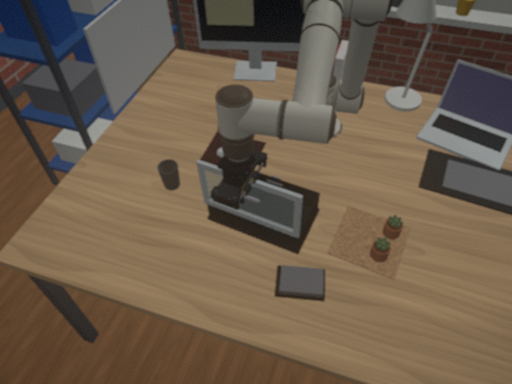

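The lid looks near vertical, with the gripper at its bar near (232,190). I'll measure the lid angle.

```bash
cat >> h.py <<'E'
H0=np.array([.625,-.071,.1005])
def lidang(n='scene'):
    c=cap(n); W=pts(c); v=W-H0; X=v@axx; Y=v@axy; Z=v[...,2]; px=c['pixels'].astype(int)
    rad=np.hypot(X,Z); sel=(Z>.06)&(Z<.25)&(X<.03)&(X>-.15)&(np.abs(Y)>.1)&(np.abs(Y)<.165)&(px.mean(-1)>70)
    x,z=X[sel],Z[sel]
    if len(x)<30: print('few',len(x)); return
    k=np.polyfit(z,x,1); print('n',len(x),'lid face angle',np.pi/2+np.arctan(k[0]),'x at z=0',k[1],'res',np.std(x-np.polyval(k,z)),'zmax',z.max())
E
python3 - <<'E'
from h import *
lidang()
E
```

```text
n 830 lid face angle 1.5724081697797903 x at z=0 0.012229843427613208 res 0.0025623462395392067 zmax 0.20172805398887908
```

```bash
python3 steer.py '[[0,0,-0.004,0.001,0,0,0],[0,0,-0.007,0.001,0,0,0],[0.28,0,-0.007,0.001,0,0,0],[0.28,0,-0.007,0.001,0,0,0],[0.28,0,-0.007,0.001,0,0,0]]'
python3 steer.py '[[0.28,0,0,-0.02,0,0,0],[0.28,0,0,-0.05,0,0,0],[0.28,0,0,-0.09,0,0,0],[0.28,0,0,-0.12,0,0,0]]'
python3 - <<'E'
from h import *
st(); lidang()
for n in('top','scene'):
  for ct,a,p in pots(cap(n),30):
    q=p[p[:,2]>.05]; rc=cv2.minEnclosingCircle(q[:,:2].astype(np.float32)); print(n,np.median(q,0).round(4),(q[:,:2].max(0)+q[:,:2].min(0))/2,rc)
to([.569,.342,.26],down(-7)); to([.45,.3,.36],down(-7))
E
```

```text
time_s: 5.7
tcp_pos: [0.6908, -0.0774, 0.2612]
ee_rot: [[-0.122, -0.992, 0.006], [-0.992, 0.122, -0.002], [0.001, -0.006, -1.0]]
wrist_force: [-0.8, -0.1, 0.8]
gripper_width: 0.261
gripper_force: 0.0
time_s: 6.1
tcp_pos: [0.6898, -0.0775, 0.3835]
ee_rot: [[-0.123, -0.992, 0.007], [-0.992, 0.123, -0.002], [0.001, -0.007, -1.0]]
wrist_force: [-0.3, -0.4, -0.1]
gripper_width: 0.278
gripper_force: 0.0
6.1 tcp [ 0.6898 -0.0775  0.3835] F [-0.3 -0.4 -0.1] w 0.278 gf 0.0
n 780 lid face angle 1.631608047103279 x at z=0 0.012485227802530113 res 0.0024850020718147872 zmax 0.20064104223460813
top [0.5683 0.3414 0.0695] [0.57013309 0.34371695] ((0.5707513689994812, 0.3439929485321045), 0.026104813441634178)
top [0.4689 0.367  0.0698] [0.46974985 0.36938321] ((0.4695507884025574, 0.36938321590423584), 0.025935033336281776)
scene [0.474  0.3724 0.0712] [0.91048934 0.31163808] ((0.9104893803596497, 0.29621100425720215), 0.471999853849411)
scene [0.5736 0.3463 0.0712] [0.57170931 0.34691231] ((0.5717092752456665, 0.34564831852912903), 0.028166670352220535)
go [-0.401   0.1731  0.122 ] [ -0.48  -0.42 -90.05] rows 9.069315171022248 10.483967577295388
go [-0.3448  0.285   0.0209] [ -0.48  -0.42 -90.05] rows 8.955636238273264 10.483967577295388
```

```bash
python3 steer.py '[[0.28,-0.04,0.017,0,0,0,-8],[0.5,-0.08,0.034,0,0,0,-16],[1,-0.12,0.052,0,0,0,-24],[1,-0.16,0.07,0,0,0,-32],[1,-0.2,0.087,0.02,0,0,-40],[1,-0.24,0.104,0.04,0,0,-48],[1,-0.28,0.12,0.06,0,0,-56],[1,-0.32,0.138,0.08,0,0,-64]]'
python3 - <<'E'
from h import *
to([.571,.345,.16],down(-7))
E
```

```text
time_s: 7.05
tcp_pos: [0.5907, 0.2593, 0.2975]
ee_rot: [[0.841, -0.54, 0.001], [-0.54, -0.841, -0.0], [0.001, -0.0, -1.0]]
wrist_force: [-0.2, -0.6, -0.2]
gripper_width: 0.831
gripper_force: 0.0
go [-0.063  -0.0615  0.1375] [ -0.    -0.04 -25.71] rows 3.263978899162641 2.9925706193531343
```

```bash
python3 steer.py '[[1,-0.016,-0.016,0.03,0,0,-8],[1,-0.032,-0.032,0.06,0,0,-16],[1,-0.048,-0.047,0.09,0,0,-22],[1,-0.063,-0.0615,0.12,0,0,-25.7],[1,-0.063,-0.0615,0.1375,0,0,-25.7],[1,-0.063,-0.0615,0.1375,0,0,-25.7]]'
python3 - <<'E'
from h import *
for n in('top','scene'):
  c=cap(n); save(c,n[0]+'4.png')
  for ct,a,p in pots(c,20):
    q=p[(p[:,2]>.05)&(p[:,2]<.1)]; print(n,np.median(q,0).round(4),((q.max(0)+q.min(0))/2).round(3))
to([.571,.345,.027],down(-7))
E
```

```text
time_s: 7.65
tcp_pos: [0.57, 0.3431, 0.1569]
ee_rot: [[0.992, -0.127, -0.006], [-0.127, -0.992, -0.005], [-0.005, 0.006, -1.0]]
wrist_force: [-0.3, 0.1, 0.4]
gripper_width: 1.001
gripper_force: 0.0
top [0.4687 0.3662 0.0703] [0.47  0.369 0.065]
scene [0.4782 0.3721 0.0696] [0.476 0.373 0.063]
scene [0.5742 0.346  0.0707] [0.57  0.346 0.064]
go [-0.0016 -0.0011  0.1343] [ 0.03 -0.04 -0.32] rows 2.6857075113294173 0.03763436187791288
```

View pics/s4.png

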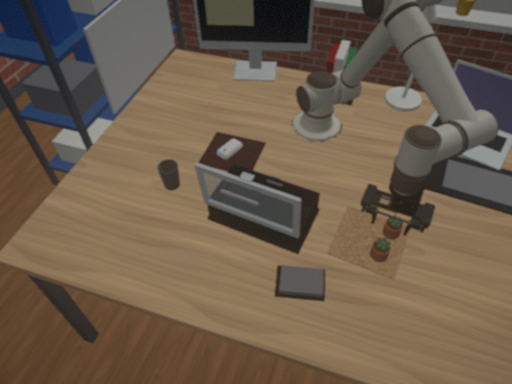

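The lid stands open near (250,200), and the gripper at (400,205) is above the far pot at (381,248). I'll descend and grip.

```bash
python3 steer.py '[[1,-0.001,-0.001,0.04,0,0,0],[1,-0.001,-0.001,0.08,0,0,0],[1,-0.001,-0.001,0.11,0,0,0],[1,-0.001,-0.001,0.13,0,0,0],[0,-0.001,-0.001,0.13,0,0,0],[0,-0.001,-0.001,0.13,0,0,0],[0,-0.001,-0.001,0.13,0,0,0],[0,-0.001,-0.001,0.13,0,0,0]]'; python3 steer.py '[[0,0,0,0,0,0,0],[0,0,0,0,0,0,0]]'
python3 - <<'E'
from h import *
lidang()
to([.571,.345,.17],down(-7))
C=H0-.095*axx; C[2]=0; print('C',C); print(C-.02*axx+.06*axy, C-.02*axx-.06*axy)
E
```

```text
time_s: 8.55
tcp_pos: [0.5721, 0.3458, 0.0334]
ee_rot: [[0.992, -0.127, 0.003], [-0.127, -0.992, 0.002], [0.003, -0.003, -1.0]]
wrist_force: [-0.1, -3.0, 2.9]
gripper_width: 0.722
gripper_force: 1.8
time_s: 8.75
tcp_pos: [0.5716, 0.3447, 0.033]
ee_rot: [[0.992, -0.127, 0.001], [-0.127, -0.992, -0.0], [0.001, 0.0, -1.0]]
wrist_force: [-0.6, -3.3, 5.7]
gripper_width: 0.662
gripper_force: 30.0
n 828 lid face angle 1.6307443318254502 x at z=0 0.012508029922730634 res 0.0025996202694729925 zmax 0.20149354817311108
go [-0.0004 -0.0002 -0.137 ] [ 0.01 -0.07 -0.3 ] rows 2.7397644623987913 0.03531424624196676
C [ 0.53070812 -0.05942241  0.        ]
[0.51816935 0.00256774 0.        ] [ 0.50354503 -0.11653779  0.        ]
```

```bash
python3 steer.py '[[0,0,0,-0.03,0,0,0],[0,0,0,-0.07,0,0,0],[0,0,0,-0.11,0,0,0],[0,0,0,-0.14,0,0,0]]'
python3 - <<'E'
from h import *
st(); to([.5035,-.1165,.175],down(-7))
E
```

```text
time_s: 9.2
tcp_pos: [0.5714, 0.3458, 0.1737]
ee_rot: [[0.992, -0.127, 0.002], [-0.127, -0.992, 0.002], [0.002, -0.003, -1.0]]
wrist_force: [-0.5, 1.1, -2.8]
gripper_width: 0.659
gripper_force: 30.0
9.2 tcp [0.5714 0.3458 0.1737] F [-0.5  1.1 -2.8] w 0.659 gf 29.999409914016724
go [-0.0085  0.4671 -0.0026] [-0.15 -0.1  -0.31] rows 9.344444367899314 0.04224813504470049
```

```bash
python3 steer.py '[[0,-0.001,0.04,-0.01,0,0,0],[0,-0.002,0.09,-0.01,0,0,0],[0,-0.003,0.14,-0.01,0,0,0],[0,-0.004,0.19,-0.01,0,0,0],[0,-0.005,0.24,-0.01,0,0,0],[0,-0.006,0.29,-0.01,0,0,0],[0,-0.007,0.34,-0.01,0,0,0],[0,-0.007,0.38,-0.01,0,0,0]]';python3 steer.py '[[0,0,0.04,0,0,0,0],[0,-0.001,0.07,0,0,0,0],[0,-0.002,0.087,0,0,0,0],[0,-0.002,0.087,0,0,0,0]]'
python3 - <<'E'
from h import *
st(); to([.5035,-.1165,.036],down(-7)); save(cap('scene'),'s5.png')
E
```

```text
time_s: 10.0
tcp_pos: [0.5144, -0.0329, 0.181]
ee_rot: [[0.992, -0.128, -0.0], [-0.128, -0.992, 0.001], [-0.0, -0.001, -1.0]]
wrist_force: [0.1, 1.2, -3.5]
gripper_width: 0.658
gripper_force: 30.0
time_s: 10.4
tcp_pos: [0.5017, -0.1184, 0.1807]
ee_rot: [[0.991, -0.131, -0.0], [-0.131, -0.991, 0.001], [-0.001, -0.001, -1.0]]
wrist_force: [-0.2, -0.1, -3.0]
gripper_width: 0.664
gripper_force: 30.0
10.4 tcp [ 0.5017 -0.1184  0.1807] F [-0.2 -0.1 -3. ] w 0.664 gf 29.998923540115356
go [ 0.0016 -0.0021  0.1447] [-0.03  0.03 -0.52] rows 2.8950044529096512 0.06109348946020939
```

View pics/s5.png

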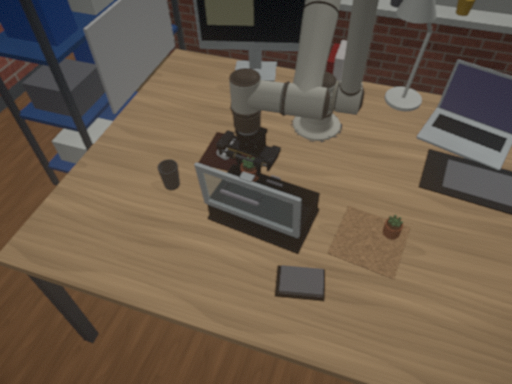

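The gripper with the pot at about (248,165) hovers over the tray. I'll lower it.

```bash
python3 steer.py '[[0,0.001,-0.002,0.04,0,0,0],[0,0.001,-0.002,0.08,0,0,0],[0,0.001,-0.002,0.11,0,0,0],[0,0.001,-0.002,0.13,0,0,0],[0,0.001,-0.002,0.14,0,0,0],[0,0.001,-0.002,0.1445,0,0,0],[0,0.001,-0.002,0.1445,0,0,0]]'
python3 - <<'E'
from h import *
st()
E
```

```text
time_s: 11.15
tcp_pos: [0.5044, -0.1146, 0.0367]
ee_rot: [[0.992, -0.127, 0.001], [-0.127, -0.992, -0.0], [0.001, -0.0, -1.0]]
wrist_force: [0.6, 1.1, -1.5]
gripper_width: 0.656
gripper_force: 30.0
11.15 tcp [ 0.5044 -0.1146  0.0367] F [ 0.6  1.1 -1.5] w 0.656 gf 29.999307990074158
```

```bash
python3 steer.py '[[0,0,0,0.002,0,0,0],[0.7,0,0,0.002,0,0,0],[0.9,0,0,0.002,0,0,0],[0.9,0,0,0.002,0,0,0],[0.9,0,0,0.002,0,0,0]]';python3 steer.py '[[0.9,0,0,-0.03,0,0,0],[0.9,0,0,-0.08,0,0,0],[0.9,0,0,-0.13,0,0,0],[0.9,0,0,-0.16,0,0,0]]'
python3 - <<'E'
from h import *
st(); lidang(); save(cap('top'),'t5.png')
for n in('top','scene'):
  for ct,a,p in pots(cap(n),10):
    q=p[(p[:,2]>.03)&(p[:,2]<.1)]; print(n,ct,np.median(q,0).round(4),((q.max(0)+q.min(0))/2).round(3))
to([.471,.371,.2],down(-7))
E
```

```text
time_s: 11.65
tcp_pos: [0.5043, -0.1151, 0.0351]
ee_rot: [[0.992, -0.127, 0.001], [-0.127, -0.992, 0.0], [0.001, -0.0, -1.0]]
wrist_force: [1.1, -0.4, 0.5]
gripper_width: 0.863
gripper_force: 0.0
time_s: 12.05
tcp_pos: [0.5054, -0.1153, 0.1991]
ee_rot: [[0.992, -0.127, 0.007], [-0.127, -0.992, -0.001], [0.007, -0.0, -1.0]]
wrist_force: [0.7, -0.3, -0.8]
gripper_width: 0.901
gripper_force: 0.0
12.05 tcp [ 0.5054 -0.1153  0.1991] F [ 0.7 -0.3 -0.8] w 0.901 gf 0.0
n 843 lid face angle 1.4947228201646037 x at z=0 0.028701111272812423 res 0.02512081660296391 zmax 0.21483360103862206
top [123.7 206. ] [0.4688 0.3666 0.0698] [0.47  0.37  0.062]
top [273.3 204.2] [ 0.4853 -0.1161  0.0696] [ 0.486 -0.119  0.064]
scene [395.  220.9] [0.4745 0.3726 0.0708] [0.469 0.374 0.064]
go [-0.0946 -0.4778 -0.0046] [-0.05 -0.09 -0.33] rows 9.741248074188043 0.04077827912831816
```

```bash
python3 steer.py '[[1,-0.009,-0.045,0,0,0,0],[1,-0.018,-0.09,0,0,0,0],[1,-0.028,-0.14,0,0,0,0],[1,-0.038,-0.19,0,0,0,0],[1,-0.047,-0.24,0,0,0,0],[1,-0.057,-0.29,0,0,0,0],[1,-0.067,-0.34,0,0,0,0],[1,-0.076,-0.385,0,0,0,0]]';python3 steer.py '[[1,-0.009,-0.045,0,0,0,0],[1,-0.019,-0.08,0.01,0,0,0],[1,-0.019,-0.093,0.04,0,0,0],[1,-0.019,-0.093,0.04,0,0,0]]'
python3 - <<'E'
from h import *
lidang()
for n in('top','scene'):
  c=cap(n);save(c,n[0]+'6.png')
  for ct,a,p in pots(c,10):
    q=p[(p[:,2]>.03)&(p[:,2]<.1)]; print(n,ct,np.median(q,0).round(4),((q.max(0)+q.min(0))/2).round(3))
to([.471,.371,.024],down(-7))
E
```

```text
time_s: 13.05
tcp_pos: [0.4762, 0.2772, 0.1926]
ee_rot: [[0.992, -0.127, -0.003], [-0.127, -0.992, -0.003], [-0.002, 0.003, -1.0]]
wrist_force: [1.5, 0.5, -0.8]
gripper_width: 1.002
gripper_force: 0.0
time_s: 13.45
tcp_pos: [0.4675, 0.3697, 0.148]
ee_rot: [[0.992, -0.126, -0.009], [-0.126, -0.992, -0.009], [-0.008, 0.01, -1.0]]
wrist_force: [-0.4, -1.0, 0.0]
gripper_width: 0.998
gripper_force: 0.0
n 825 lid face angle 1.6306786630347987 x at z=0 0.012500803865743548 res 0.00255261256989772 zmax 0.2015441163853167
top [260.7 194.9] [ 0.516  -0.076   0.0701] [ 0.517 -0.077  0.064]
top [119.3 204.9] [0.4714 0.3833 0.0714] [0.472 0.385 0.064]
scene [394.9 221. ] [0.4735 0.3723 0.0707] [0.47  0.373 0.065]
go [ 0.0003 -0.0016  0.13  ] [ 0.12  0.03 -0.33] rows 2.6004157643145236 0.04037827570679764
```

View pics/t6.png

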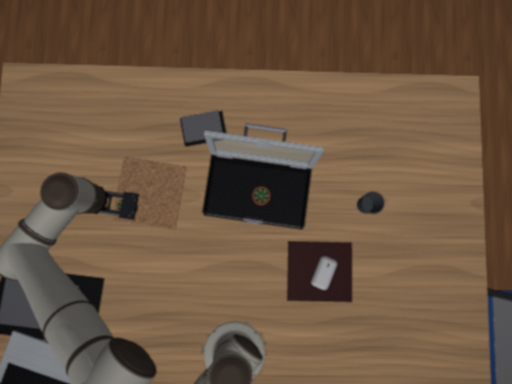

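The knock has moved the tray pot to (261,195), still upright in the middle. The second pot is under the gripper at (120,205), so I'll grip it and place it at propagator y of about +0.085.

```bash
python3 steer.py '[[1,0.001,-0.001,0.04,0,0,0],[1,0.001,-0.001,0.08,0,0,0],[1,0.001,-0.001,0.105,0,0,0],[1,0.001,-0.001,0.122,0,0,0],[1,0.001,-0.001,0.122,0,0,0],[0,0.001,-0.001,0.122,0,0,0],[0,0.001,-0.001,0.122,0,0,0],[0,0.001,-0.001,0.122,0,0,0]]'; python3 steer.py '[[0,0,0,0,0,0,0],[0,0,0,0,0,0,0],[0,0,0,0,0,0,0]]';  python3 steer.py '[[0,0,0,-0.03,0,0,0],[0,0,0,-0.07,0,0,0],[0,0,0,-0.11,0,0,0],[0,0,0,-0.15,0,0,0],[0,0,0,-0.155,0,0,0]]';python3 - <<'E'
from h import *
st(); C=H0-.095*axx; t=C-.012*axx+.085*axy; print(t); to([*t[:2],.183],down(-7))
E
```

```text
time_s: 14.4
tcp_pos: [0.4725, 0.372, 0.0343]
ee_rot: [[0.992, -0.127, 0.002], [-0.127, -0.992, 0.002], [0.002, -0.003, -1.0]]
wrist_force: [-1.5, 0.0, -1.2]
gripper_width: 0.811
gripper_force: 0.0
time_s: 14.7
tcp_pos: [0.4717, 0.3709, 0.0334]
ee_rot: [[0.992, -0.127, -0.0], [-0.127, -0.992, -0.001], [0.0, 0.001, -1.0]]
wrist_force: [-1.4, -2.6, 6.2]
gripper_width: 0.656
gripper_force: 30.0
time_s: 15.2
tcp_pos: [0.4739, 0.3738, 0.1933]
ee_rot: [[0.992, -0.126, 0.008], [-0.126, -0.992, 0.009], [0.007, -0.01, -1.0]]
wrist_force: [1.1, -0.1, -1.3]
gripper_width: 0.66
gripper_force: 30.0
15.2 tcp [0.4739 0.3738 0.1933] F [ 1.1 -0.1 -1.3] w 0.66 gf 29.998785853385925
[0.52915646 0.02640644 0.1005    ]
go [0.0987 0.3377 0.0077] [-0.55 -0.4  -0.26] rows 7.0390429818520905 0.08449021655809286
```

```bash
python3 steer.py '[[0,0.012,0.04,0,0,0,0],[0,0.026,0.088,0,0,0,0],[0,0.04,0.136,0,0,0,0],[0,0.054,0.184,0,0,0,0],[0,0.068,0.232,0,0,0,0],[0,0.082,0.28,0,0,0,0],[0,0.093,0.318,0,0,0,0],[0,0.0985,0.338,0,0,0,0]]';python3 steer.py '[[0,0,0,0,0,0,0],[0,0,0,0,0,0,0]]'
python3 - <<'E'
from h import *
st();to([.529,.0265,.036],down(-7))
c=cap('top')
for ct,a,p in pots(c,10):
    q=p[(p[:,2]>.03)&(p[:,2]<.1)]; print(ct,np.median(q,0).round(4))
E
```

```text
time_s: 16.0
tcp_pos: [0.5255, 0.0208, 0.1861]
ee_rot: [[0.991, -0.131, -0.003], [-0.131, -0.991, -0.0], [-0.002, 0.0, -1.0]]
wrist_force: [0.9, 0.7, -2.9]
gripper_width: 0.657
gripper_force: 30.0
time_s: 16.2
tcp_pos: [0.5258, 0.0234, 0.1864]
ee_rot: [[0.992, -0.129, -0.002], [-0.129, -0.992, 0.0], [-0.002, -0.0, -1.0]]
wrist_force: [0.2, 0.2, -3.0]
gripper_width: 0.658
gripper_force: 30.0
16.2 tcp [0.5258 0.0234 0.1864] F [ 0.2  0.2 -3. ] w 0.658 gf 29.998676776885986
go [ 0.003  -0.0035  0.1504] [-0.   0.1 -0.4] rows 3.0102179070232657 0.04762083389291131
[262.9 195.2] [ 0.5156 -0.0837  0.0713]
```

```bash
python3 steer.py '[[0,0.002,-0.002,0.04,0,0,0],[0,0.002,-0.002,0.08,0,0,0],[0,0.002,-0.002,0.11,0,0,0],[0,0.002,-0.002,0.13,0,0,0],[0,0.002,-0.002,0.145,0,0,0],[0,0.002,-0.002,0.151,0,0,0],[0,0.002,-0.002,0.151,0,0,0]]'; python3 steer.py '[[0.7,0,0,0,0,0,0],[0.82,0,0,0,0,0,0],[0.82,0,0,0,0,0,0],[0.82,0,0,0,0,0,0],[0.82,0,0,0,0,0,0]]';python3 steer.py '[[0.82,0,0,-0.03,0,0,0],[0.82,0,0,-0.08,0,0,0],[0.82,0,0,-0.13,0,0,0],[0.82,0,0,-0.18,0,0,0],[0.82,0,0,-0.23,0,0,0],[0.82,0,0,-0.28,0,0,0],[0.82,0,0,-0.3,0,0,0]]'
python3 - <<'E'
from h import *
st(); to([.60,-.19,.36],down(-97)); to([.77,-.06,.4],down(-97))
E
```

```text
time_s: 16.95
tcp_pos: [0.5284, 0.0262, 0.036]
ee_rot: [[0.992, -0.126, -0.001], [-0.126, -0.992, -0.0], [-0.001, 0.001, -1.0]]
wrist_force: [-0.9, 0.0, -2.5]
gripper_width: 0.66
gripper_force: 30.0
time_s: 17.45
tcp_pos: [0.5289, 0.0253, 0.037]
ee_rot: [[0.992, -0.127, 0.001], [-0.127, -0.992, 0.0], [0.001, -0.0, -1.0]]
wrist_force: [-0.4, 0.6, -0.8]
gripper_width: 0.816
gripper_force: 0.0
time_s: 18.15
tcp_pos: [0.5301, 0.0252, 0.3429]
ee_rot: [[0.992, -0.127, 0.01], [-0.127, -0.992, 0.002], [0.01, -0.003, -1.0]]
wrist_force: [-0.0, 0.3, -0.3]
gripper_width: 0.821
gripper_force: 0.0
18.15 tcp [0.5301 0.0252 0.3429] F [-0.   0.3 -0.3] w 0.821 gf 0.0
go [ 0.0968  0.2045 -0.0168] [-0.59 -0.31 89.69] rows 4.537889846177279 10.441791927773957
go [ 0.2493  0.0538 -0.0548] [-0.59 -0.31 89.69] rows 5.217520011992101 10.441791927773957
```

Run:
```python
from h import *
t=H0+axx*.06+axy*.1; print(t); to([*t[:2],.37],down(-7))
lidang()
C=H0-.095*axx
for n in ('top','scene'):
  c=cap(n); save(c,n[0]+'7.png')
  for ct,a,p in pots(c,10):
    q=p[(p[:,2]>.03)&(p[:,2]<.1)]; m=np.median(q,0); print(n,ct,m.round(4),'prop',round((m-C)@axx,3),round((m-C)@axy,3))
```

```text
[0.6967397  0.02094245 0.1005    ]
go [ 0.1661 -0.0171 -0.0254] [-0.18 -0.58 -0.31] rows 3.3770771930669605 0.07869884973147998
n 1053 lid face angle 1.5972372103991173 x at z=0 0.01622478832083444 res 0.00976770221752636 zmax 0.2476932446324707
top [229.5 192.8] [0.5201 0.0283 0.0697] prop -0.021 0.086
top [261.4 195.4] [ 0.5125 -0.0795  0.0696] prop -0.016 -0.022
```

View pics/t7.png

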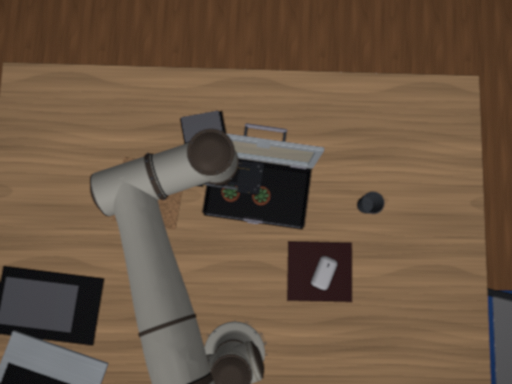

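Both pots stand in the tray at (230,193) and (261,195), and the lid is open. Next I'll go behind the lid with the fingers shut.

```bash
python3 steer.py '[[0,0.03,-0.003,-0.02,0,0,0],[0,0.07,-0.006,-0.025,0,0,0],[0,0.115,-0.011,-0.025,0,0,0],[0,0.15,-0.015,-0.025,0,0,0],[0,0.166,-0.017,-0.025,0,0,0],[0,0.166,-0.017,-0.025,0,0,0],[0,0.166,-0.017,-0.025,0,0,0],[0,0.166,-0.017,-0.025,0,0,0]]';python3 steer.py '[[0,0,0,0.03,0,0,0],[0,0,0,0.07,0,0,0],[0,0,0,0.105,0,0,0],[0,0,0,0.105,0,0,0]]'
python3 - <<'E'
from h import *
st(); s=r.sense(); d=s['tcp_pos']-H0; print(d@axx,d@axy)
E
```

```text
time_s: 19.1
tcp_pos: [0.6945, 0.021, 0.3614]
ee_rot: [[0.992, -0.127, -0.001], [-0.127, -0.992, -0.0], [-0.001, 0.0, -1.0]]
wrist_force: [-1.3, -0.3, 0.2]
gripper_width: 0.174
gripper_force: 0.0
time_s: 19.5
tcp_pos: [0.6914, 0.021, 0.2512]
ee_rot: [[0.992, -0.127, -0.011], [-0.127, -0.992, -0.001], [-0.011, 0.002, -1.0]]
wrist_force: [-0.1, 1.1, -0.5]
gripper_width: 0.004
gripper_force: 0.0
19.5 tcp [0.6914 0.021  0.2512] F [-0.1  1.1 -0.5] w 0.004 gf 0.0
0.05472714638424133 0.09945140742394051
```

Pushing slowly toward the front.

```bash
python3 steer.py '[[0,-0.015,0,0,0,0,0],[0,-0.03,0,0,0,0,0],[0,-0.045,0,0,0,0,0],[0,-0.06,0,0,0,0,0],[0,-0.07,0,0,0,0,0],[0,-0.08,0,0,0,0,0],[0,-0.085,0,0,0,0,0],[0,-0.085,0,0,0,0,0]]'
python3 - <<'E'
from h import *
st(); save(cap('scene'),'s8.png'); save(cap('top'),'t8.png')
E
```

```text
time_s: 20.3
tcp_pos: [0.6108, 0.032, 0.2573]
ee_rot: [[0.992, -0.127, 0.001], [-0.127, -0.992, 0.0], [0.001, -0.0, -1.0]]
wrist_force: [0.1, 0.4, 0.9]
gripper_width: 0.007
gripper_force: 0.0
20.3 tcp [0.6108 0.032  0.2573] F [0.1 0.4 0.9] w 0.007 gf 0.0
```

View pics/s8.png

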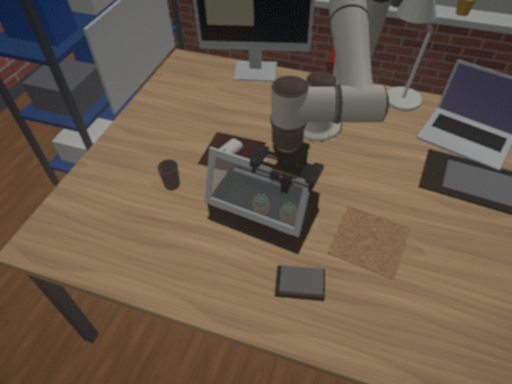

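The lid has tipped forward, with its front edge around (255,160), and is sinking on its own. I'll lift clear and turn towards the press spot.

```bash
python3 steer.py '[[0,0,0,-0.05,0,0,0],[0,0,0,-0.1,0,0,0],[0,0,0,-0.12,0,0,0],[0,0,0,-0.12,0,0,8],[0,0,0,-0.12,0,0,16],[0,0,0,-0.12,0,0,24],[0,0,0,-0.12,0,0,32],[0,0,0,-0.12,0,0,40]]'
python3 - <<'E'
from h import *
st(); t=H0-.186*axx+.1*axy; print(t); to([*t[:2],.26],down(-97)); W=pts(cap('scene'))
v=W-H0;X=v@axx;Y=v@axy;Z=v[...,2]; m=(abs(Y)<.16)&(abs(Y)>.06)&(X<-.1)&(X>-.2)&(Z<.19)&(Z>.0); print(np.percentile(Z[m],[50,90,99]))
E
```

```text
time_s: 21.2
tcp_pos: [0.6117, 0.0318, 0.3761]
ee_rot: [[0.673, -0.739, -0.001], [-0.739, -0.673, -0.0], [-0.0, 0.001, -1.0]]
wrist_force: [0.1, -0.8, -1.2]
gripper_width: 0.003
gripper_force: 0.0
21.2 tcp [0.6117 0.0318 0.3761] F [ 0.1 -0.8 -1.2] w 0.003 gf 0.0
[0.45257335 0.05092231 0.1005    ]
go [-0.1213  0.1047  0.1162] [ 4.000e-02 -1.000e-02  4.934e+01] rows 3.95744235277445 5.743536521221166
[0.01861802 0.02326493 0.02668129]
```

```bash
python3 steer.py '[[0,-0.02,0.017,0.01,0,0,8],[0,-0.04,0.035,0.03,0,0,16],[0,-0.06,0.052,0.05,0,0,24],[0,-0.08,0.07,0.07,0,0,32],[0,-0.1,0.087,0.09,0,0,40],[0,-0.12,0.104,0.11,0,0,48],[0,-0.1213,0.1047,0.116,0,0,49.3],[0,-0.1213,0.1047,0.116,0,0,49.3]]'
python3 - <<'E'
from h import *
st(); t=H0-.186*axx+.1*axy; to([*t[:2],.14],down(-97)); c=cap('top'); save(c,'t9.png'); W=pts(cap('scene'))
v=W-H0;X=v@axx;Y=v@axy;Z=v[...,2]; px=0
for lo in (-.195,-.18,-.15,-.05):
  m=(abs(Y)<.16)&(Y<-.06)&(X<lo+.012)&(X>lo)&(Z<.1)&(Z>-.02); print(lo,m.sum(),np.percentile(Z[m],[10,50,90]))
E
```

```text
time_s: 22.05
tcp_pos: [0.4517, 0.05, 0.2602]
ee_rot: [[-0.112, -0.994, -0.001], [-0.994, 0.112, -0.001], [0.001, 0.001, -1.0]]
wrist_force: [0.1, -0.3, 0.8]
gripper_width: 0.003
gripper_force: 0.0
22.05 tcp [0.4517 0.05   0.2602] F [ 0.1 -0.3  0.8] w 0.003 gf 0.0
go [-0.0011 -0.0009  0.1202] [ 0.04 -0.04  0.56] rows 2.403336726264009 0.06579767227414193
-0.195 63 [0.01921062 0.02205289 0.02499838]
-0.18 80 [0.01722809 0.0207392  0.02519547]
-0.15 78 [0.01513674 0.01824422 0.02128262]
-0.05 82 [0.00964017 0.0129725  0.0160828 ]
```

View pics/t9.png

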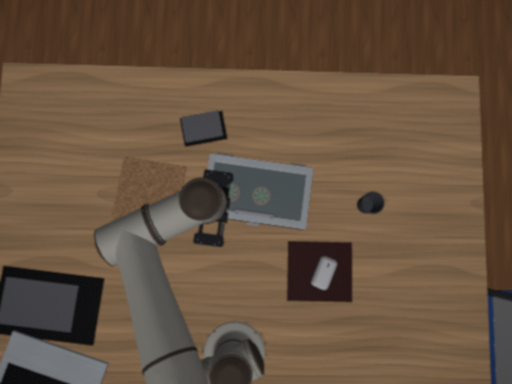

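The lid rests on its catch at (257,190), with both pots visible under the glass. Now I'll press at the spot.

```bash
python3 steer.py '[[0,-0.001,-0.001,0.04,0,0,0],[0,-0.001,-0.001,0.08,0,0,0],[0,-0.001,-0.001,0.11,0,0,0],[0,-0.001,-0.001,0.125,0,0,0],[0,-0.001,-0.001,0.13,0,0,0],[0,-0.001,-0.001,0.134,0,0,0],[0,-0.001,-0.001,0.138,0,0,0],[0,-0.001,-0.001,0.138,0,0,0]]'; python3 steer.py '[[0,0,0,0.003,0,0,0],[0,0,0,0.006,0,0,0],[0,0,0,0.006,0,0,0]]'
```

```text
time_s: 22.95
tcp_pos: [0.4544, 0.0514, 0.1236]
ee_rot: [[-0.115, -0.993, 0.003], [-0.993, 0.115, 0.001], [-0.001, -0.003, -1.0]]
wrist_force: [0.7, 0.8, 0.5]
gripper_width: 0.004
gripper_force: 0.4
time_s: 23.25
tcp_pos: [0.4528, 0.0509, 0.1166]
ee_rot: [[-0.115, -0.993, 0.0], [-0.993, 0.115, 0.0], [-0.0, 0.0, -1.0]]
wrist_force: [-0.2, 0.6, 0.6]
gripper_width: 0.005
gripper_force: 0.0
```

```bash
python3 steer.py '[[0,0,0,0.002,0,0,0],[0,0,0,0.004,0,0,0],[0,0,0,0.004,0,0,0]]'; python3 steer.py '[[0,0,0,0.003,0,0,0],[0,0,0,0.003,0,0,0],[0,0,0,0.003,0,0,0]]'
```

```text
time_s: 23.55
tcp_pos: [0.453, 0.0509, 0.1128]
ee_rot: [[-0.115, -0.993, -0.0], [-0.993, 0.115, -0.0], [0.0, 0.0, -1.0]]
wrist_force: [-0.5, -0.8, 2.7]
gripper_width: 0.002
gripper_force: 1.8
time_s: 23.85
tcp_pos: [0.4532, 0.051, 0.1124]
ee_rot: [[-0.114, -0.993, 0.001], [-0.993, 0.114, -0.001], [0.001, -0.001, -1.0]]
wrist_force: [-9.3, 1.1, 22.2]
gripper_width: 0.003
gripper_force: 11.2
```

```bash
python3 steer.py '[[0,0,0,0,0,0,0],[0,0,0,0,0,0,0],[0,0,0,-0.02,0,0,0],[0,0,0,-0.06,0,0,0],[0,0,0,-0.11,0,0,0],[0,0,0,-0.15,0,0,0],[0,0,0,-0.15,0,0,0]]'
python3 - <<'E'
from h import *
for n in ('scene','top'):
  W=pts(cap(n)); v=W-H0;X=v@axx;Y=v@axy;Z=v[...,2]
  for lo in (-.195,-.18,-.15,-.05):
    m=(abs(Y)<.16)&(Y<-.06)&(X<lo+.012)&(X>lo)&(Z<.1)&(Z>-.02); print(n,lo,m.sum(),np.percentile(Z[m],[10,50,90]).round(4))
  m=(abs(Y)<.07)&(X<-.15)&(X>-.2)&(Z>.035)&(Z<.09); p=W[m]; print('bar',p.mean(0).round(4),p[p[:,2]>p[:,2].max()-.012].mean(0).round(4),p.max(0).round(4))
to([.4533,-.05,.25],down(-97))
E
```

```text
time_s: 24.55
tcp_pos: [0.4563, 0.0518, 0.2656]
ee_rot: [[-0.114, -0.993, 0.013], [-0.993, 0.114, 0.004], [-0.005, -0.012, -1.0]]
wrist_force: [-0.0, -0.1, -1.0]
gripper_width: 0.01
gripper_force: 0.0
scene -0.195 56 [0.0093 0.0114 0.0147]
scene -0.18 79 [0.0077 0.0109 0.0144]
scene -0.15 77 [0.0071 0.0103 0.0133]
scene -0.05 85 [0.0075 0.011  0.0133]
bar [ 0.4538 -0.048   0.1536] [ 0.4537 -0.048   0.1553] [0.4637 0.009  0.1613]
top -0.195 121 [0.0089 0.0118 0.0153]
top -0.18 119 [0.0071 0.0104 0.0159]
top -0.15 119 [0.0063 0.0099 0.0133]
top -0.05 115 [0.0067 0.0099 0.0137]
bar [ 0.449  -0.0541  0.1559] [ 0.4489 -0.0543  0.1561] [0.4602 0.0033 0.1621]
go [ 0.1005 -0.012   0.0097] [-0.06  0.09  0.37] rows 2.032599928746781 0.044846101299309965
```

Lid slope is now zero in both views, so it has caught. Next comes the tug on the bar.

```bash
python3 steer.py '[[0.6,0.04,-0.006,0,0,0,0],[0.6,0.08,-0.011,0,0,0,0],[0.6,0.1,-0.014,0.01,0,0,0],[0.6,0.1,-0.014,0.01,0,0,0],[0.6,0.1,-0.014,0.01,0,0,0]]'
python3 - <<'E'
from h import *
to([.4518,-.0497,.134],down(-97))
E
```

```text
time_s: 25.15
tcp_pos: [0.4546, -0.0503, 0.2479]
ee_rot: [[-0.116, -0.993, -0.004], [-0.993, 0.116, -0.001], [0.001, 0.004, -1.0]]
wrist_force: [-0.7, 0.0, 0.7]
gripper_width: 0.371
gripper_force: 0.0
go [-0.0004  0.0025  0.1139] [ 0.2  -0.06  0.31] rows 2.2786863887836044 0.04383435479395407
```

```bash
python3 steer.py '[[0.6,0,0.002,0.0,0,0,0],[0.6,0,0.0025,0.03,0,0,0],[0.6,0,0.0025,0.07,0,0,0],[0.6,0,0.0025,0.1,0,0,0],[0.6,0,0.0025,0.114,0,0,0],[0.6,0,0.0025,0.114,0,0,0],[0.6,0,0.0025,0.114,0,0,0]]'; python3 steer.py '[[0,0,0,0,0,0,0],[0,0,0,0,0,0,0],[0,0,0,0,0,0,0],[0,0,0,0,0,0,0],[0,0,0,0,0,0,0],[0,0,0,0,0,0,0]]'
```

```text
time_s: 25.85
tcp_pos: [0.4535, -0.049, 0.1361]
ee_rot: [[-0.114, -0.994, 0.001], [-0.994, 0.114, -0.0], [0.0, -0.001, -1.0]]
wrist_force: [1.6, -0.1, 0.8]
gripper_width: 0.597
gripper_force: 0.0
time_s: 26.45
tcp_pos: [0.4502, -0.0499, 0.1352]
ee_rot: [[-0.116, -0.993, -0.007], [-0.993, 0.116, -0.0], [0.001, 0.007, -1.0]]
wrist_force: [-11.7, 4.8, 8.8]
gripper_width: 0.14
gripper_force: 5.9
```

```bash
python3 steer.py '[[0,0,0.002,0,0,0,0],[0,0,0.003,0,0,0,0],[0,0,0.003,0,0,0,0],[0,0,0.003,0,0,0,0]]'
```

```text
time_s: 26.85
tcp_pos: [0.4497, -0.0496, 0.1354]
ee_rot: [[-0.115, -0.993, -0.001], [-0.993, 0.115, -0.0], [0.0, 0.001, -1.0]]
wrist_force: [-0.6, -1.8, -0.9]
gripper_width: 0.124
gripper_force: 30.0
```

```bash
python3 steer.py '[[0,0,0,-0.003,0,0,0],[0,0,0,-0.006,0,0,0],[0,0,0,-0.009,0,0,0],[0,0,0,-0.0105,0,0,0],[0,0,0,-0.0105,0,0,0],[0,0,0,-0.0105,0,0,0],[0,0,0,-0.0105,0,0,0]]'
python3 - <<'E'
from h import *
st()
for n in ('scene','top'):
  W=pts(cap(n)); v=W-H0;X=v@axx;Y=v@axy;Z=v[...,2]
  for lo in (-.195,-.18,-.15,-.05):
    m=(abs(Y)<.16)&(Y<-.06)&(X<lo+.012)&(X>lo)&(Z<.03)&(Z>-.02); print(n,lo,m.sum(),np.percentile(Z[m],[10,50,90]).round(4))
st()
E
```

```text
time_s: 27.55
tcp_pos: [0.45, -0.0496, 0.1458]
ee_rot: [[-0.115, -0.993, -0.0], [-0.993, 0.115, -0.0], [0.0, 0.0, -1.0]]
wrist_force: [2.0, -4.8, -6.8]
gripper_width: 0.12
gripper_force: 30.0
27.55 tcp [ 0.45   -0.0496  0.1458] F [ 2.  -4.8 -6.8] w 0.12 gf 30.00329554080963
scene -0.195 43 [0.0099 0.0121 0.0159]
scene -0.18 77 [0.0077 0.012  0.0153]
scene -0.15 76 [0.008  0.0106 0.0137]
scene -0.05 85 [0.0072 0.0103 0.0133]
top -0.195 123 [0.0092 0.0128 0.0157]
top -0.18 111 [0.0087 0.011  0.0139]
top -0.15 118 [0.0074 0.0105 0.0132]
top -0.05 114 [0.0071 0.0097 0.0129]
27.65 tcp [ 0.4499 -0.0496  0.1458] F [ 1.8 -4.8 -6.1] w 0.126 gf 30.003296434879303
```

The catch is holding: 10.4 mm of travel at about 6 N with the lid flat. I'll hold briefly, ease back, and release.

```bash
python3 steer.py '[[0,0,0,0,0,0,0],[0,0,0,0,0,0,0],[0,0,0,0,0,0,0],[0,0,0,0.004,0,0,0],[0,0,0,0.008,0,0,0],[0,0,0,0.0105,0,0,0],[0,0,0,0.0105,0,0,0]]'; python3 steer.py '[[0.5,0,0,0,0,0,0],[0.5,0,0,0,0,0,0],[0.5,0,0,0,0,0,0],[0.5,0,0,0,0,0,0],[0.5,0,0,-0.03,0,0,0],[0.5,0,0,-0.08,0,0,0],[0.5,0,0,-0.13,0,0,0],[0.5,0,0,-0.13,0,0,0]]'; python3 steer.py '[[0.5,0,0.03,0,0,0,0],[0.5,0,0.05,0,0,0,0],[0.5,0,0.05,0,0,0,0],[0.5,0,0.05,0,0,0,0]]'
python3 - <<'E'
from h import *
st()
C=H0-.095*axx
for n in ('scene','top'):
  c=cap(n); save(c,n[0]+'10.png'); W=pts(c); v=W-H0;X=v@axx;Y=v@axy;Z=v[...,2]
  for lo in (-.195,-.18,-.15,-.05):
    m=(abs(Y)<.16)&(Y<-.06)&(X<lo+.012)&(X>lo)&(Z<.03)&(Z>-.02); print(n,lo,m.sum(),np.percentile(Z[m],[10,50,90]).round(4))
  m=(abs(Y)<.07)&(X<-.15)&(X>-.2)&(Z>.035)&(Z<.09); print('bar z max',W[m].max(0).round(4))
E
```

```text
time_s: 28.35
tcp_pos: [0.4497, -0.0495, 0.1356]
ee_rot: [[-0.115, -0.993, -0.001], [-0.993, 0.115, -0.0], [0.001, 0.001, -1.0]]
wrist_force: [-1.3, -4.4, -0.0]
gripper_width: 0.123
gripper_force: 30.0
time_s: 29.15
tcp_pos: [0.4543, -0.049, 0.2731]
ee_rot: [[-0.114, -0.993, 0.017], [-0.993, 0.114, 0.001], [-0.003, -0.016, -1.0]]
wrist_force: [0.4, 0.7, -0.1]
gripper_width: 0.498
gripper_force: 0.0
time_s: 29.55
tcp_pos: [0.4007, -0.0434, 0.2659]
ee_rot: [[-0.115, -0.993, 0.002], [-0.993, 0.115, 0.0], [-0.001, -0.002, -1.0]]
wrist_force: [0.2, 0.5, -0.7]
gripper_width: 0.5
gripper_force: 0.0
29.55 tcp [ 0.4007 -0.0434  0.2659] F [ 0.2  0.5 -0.7] w 0.5 gf 0.0
scene -0.195 66 [0.0084 0.0118 0.0149]
scene -0.18 78 [0.0071 0.0105 0.0139]
scene -0.15 72 [0.0081 0.0103 0.0135]
scene -0.05 88 [0.0061 0.0096 0.0129]
bar z max [0.4664 0.0093 0.1619]
top -0.195 123 [0.0084 0.012  0.0153]
top -0.18 110 [0.0063 0.0109 0.0146]
top -0.15 118 [0.0067 0.01   0.0136]
top -0.05 117 [0.0067 0.0101 0.0134]
bar z max [ 0.45   -0.0975  0.1618]
```

View pics/s10.png

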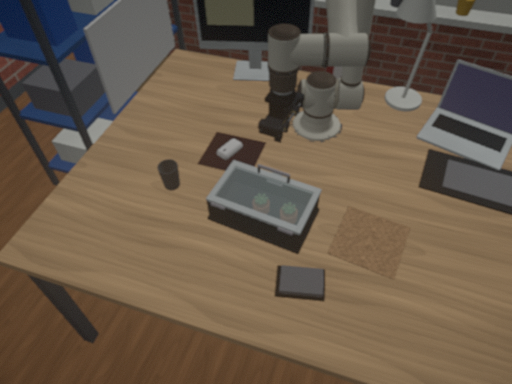

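The lid is shut and flat at (265,195) with both pots upright inside at (261,203) and (289,212). The bystanders are where they were and the arm is clear, so I'll hand in.

```bash
python3 -c "
from station import r
print(r.finish_job())"
```

```text
the job is handed in; nothing more can be done
None
```

The job is handed in, though the hand-in returned no verdict: both pots present stand upright in the propagator, the lid is shut and caught (it held a tug of about 10 mm at 6 N), and the mouse, pen cup and notebooks look unmoved.

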